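# Lock the last quarter-turn fastener of an enclosure cover

### The job

One of the four quarter-turn fasteners on the cover of the grey enclosure is still unlocked and stands proud. Take the flat-blade screwdriver out of its stand and with its blade press this fastener in against its spring and turn it a quarter turn clockwise until it comes to its stop and springs up into its locked seat like the other three, without leaning hard on it or forcing it against the stop, and with nothing but the screwdriver touching the enclosure. Then put the screwdriver back upright in the hole it came from, and leave the other things where they are.

Things in the scene. Friction and masses are not known exactly. Their poses are not given: they have to be found in the camera images.
- driver: flat-blade screwdriver, 170 mm long, standing blade down in a hole of the stand. Origin: middle of the blade's bottom edge; z runs up to the handle, x along the blade's 12 mm width (it works either way round), y through its 2 mm thickness. Steel blade and 8 mm round shaft, tapered 16 mm bolster from 78 to 90 mm up; black hexagonal handle from 90 to 162 mm, 28 mm across flats, flat normals at 0, 60 and 120 degrees from x; its shoulder at 90 mm rests on the stand. About 0.16 kg
- slot (a point): middle of the slot's mouth on the top face of the unlocked fastener, moving and turning with it; x runs along the slot. Slot 13.5 mm long, 3.5 mm wide, 5 mm deep, closed at both ends, in a grey round head of 25 mm, in a corner turret of 37 mm outside and 27 mm inside. Unlocked, the face stands 101.5 mm above the bench, 2.5 mm above the turret's rim and the locked heads. The blade has some play in the slot
- cam (a joint): turn of the unlocked fastener in rad: 0 unlocked, grows clockwise seen from above. Its receptacle floats, so the locked seat lies somewhere between 1.4 and 1.74, just before a hard stop that must be felt. Turning takes up to 0.06 N m; at the stop the torque rises: 0.04 more than in turning is enough, 0.08 more is too much. Let up before the stop, it does not seat
- press (a joint): how far that fastener is pressed down, in m: 0 up (unlocked), at most 0.0075. A spring pushes it up with 4 N at 0 and 1 N more per mm. It turns only while pressed in by 5 mm or more; in the locked seat it springs up to 2.5 mm, where it is locked and level with the turret's rim
- enclosure: light grey electrical enclosure lying on its back, fixed, 200 x 150 mm, cover top 96 mm high; origin: centre of its underside. Its four fasteners stand 80 mm (x) and 55 mm (y) from the centre; the unlocked one is at +x +y, its slot along x; the locked ones have theirs along y within a few degrees. Three black cable glands on the -x side
- stand: screwdriver stand of bent aluminium, fixed, 70 x 160 mm, top plate 105 mm high and 8 mm thick with two 18.5 mm holes 40 mm either side of the middle along y; origin: centre of its underside, on the bench
- cross_driver: slim cross-point screwdriver with a round waisted handle, in the other hole of the stand, 80 mm from the flat one; not used. Origin 90 mm below its handle's shoulder
- multimeter: dark multimeter lying on the mat, 150 x 76 x 42 mm, not used; origin: centre of its underside
- spool: wire spool on its flange, 80 mm across, 45 mm high, not used; origin: centre of its underside
- bin: blue open parts bin, 110 x 170 x 60 mm, not used; origin: centre of its underside
Mind the look-alikes: they are no part of the job. What is shaped like the driver but brown or red is not meant.

How it is judged:
By the outcome, as a careful person would: the job done as asked, in the order asked, and still so for the second after the job is handed in, with the robot touching nothing.
It also fails if it takes over 72 s, if anything falls off the work surface, if the arm or the gripper's body presses on something with over 40 N, if the wrist force passes 120 N, or if a joint passes its speed limit or range.

### The arm

A 6-joint arm with a two-finger parallel gripper is mounted at the origin on the work surface. World frame = base frame: x ahead of the robot, y to its left, z up, the work surface at z = 0. Lengths are in m, angles in rad, forces in N, time in s.
With the tool pointing down it reaches from about 0.35 to 0.775 m from the base axis. Payload 7.3 kg.
Tool frame: the origin (TCP) lies between the finger pads; the fingertips stand 19 mm ahead of it and the grasp point (between the pads) is the TCP; z points along the fingers, y is the direction in which the jaws open and shut (so a half turn about z gives the same grasp; the last joint's range is limited). The gripper opens to 92 mm and grips with 3 to 60 N. Pads are 19 mm wide; open, the fingers measure 130 mm over their backs; the gripper's body (75 mm by 190 mm) begins 47 mm behind the grasp point.
Start: joints at [1.015, 0.342, 1.524, -0, 1.275, -0.146], TCP at [0.209, 0.482, 0.246] pointing down, gripper open.
Joint ranges: [-2.53, 2.53], [-0.77, 2.02], [0.04, 2.7], [-1, 4.14], [0.28, 2.66], [-3.11, 3.11]. Speed limits (rad/s): [2.57, 2.57, 3.14, 3.14, 3.14, 3.14].

### API

Orientations are given as a unit quaternion [w, x, y, z].
In Python, from rig import robot, claw, planner, telemetry, vision, order gives the robot as it stands. Calls block until the motion is done:
- robot.movep(position, orientation): joint-space move of the TCP to a pose.
- robot.move_linear(position, orientation=None, max_speed=0.15, force_limit=None): straight line of the TCP; orientation=None keeps the orientation; max_speed is the mean speed in m/s. With force_limit (N) it stops when the force on the tool has changed by that much, and returns True; else False.
- robot.goto_joints(angles): joint-space move.
- claw.grip(opening, newtons=None): opening from 0.0 (shut) to 1.0 (fully open); newtons is the grip in N (None keeps the last); returns when the fingers have stopped.
- robot.wait(seconds).
- planner.inverse_kinematics(position, orientation): joint angles nearest the present ones, or None.
- telemetry.sense(): the state.
- vision.get_image(name): name is "scene" or "top" or "wrist"; returns a dict with "color" (420x560x3 uint8, blue, green, red), "intrinsics" (3x3 intrinsics, pixels), "world_to_cam" (4x4, takes a point from world to camera coordinates). Camera axes: x right, y up, looking along -z (the intrinsics and any distortion apply to the point x, -y, -z); pixel columns grow to the right and rows downward; lengths in m; the calibration is good to about 2 mm. A picture is of the moment at which its call begins. There is no depth.
A pose or a line that the arm cannot do raises robot.Unreachable and nothing moves.
- order.close_job(): hands the job in, once; it reports no verdict.
The state is a dict: "time_s": time; "qpos": joint angles; "qd": joint speeds; "tau": joint torques, N m; "position": TCP position; "orientation": TCP orientation; "contact_force": force on the tool from outside, world axes, zero at the start; "moment": the same for the moment, N m; "grip_width": opening from 0.0 (shut) to 1.0 (fully open).
Only numpy, scipy, OpenCV 4.12 (cv2) and the standard library are available. Lean on these libraries where they do the work, as an engineer would, in place of code of your own. Each camera call takes 0.05 s, during which the arm holds its last target. There are 200 camera calls.

## Working session

There is one attempt and no reset: what is moved stays moved. The work goes in short steps, each a Python script; the robot and the scene stay as the last script left them, time stands still between calls to the robot, and variables do not carry over. Pictures are saved under pics/ and viewed, about 8 in all and at most 12, crops included, and the job is handed in when it is done.

```bash
ls; mkdir -p pics; python3 - <<'E'
from rig import robot, claw, planner, telemetry, vision, order
import cv2,numpy as np,pickle
d={}
for n in("scene","top","wrist"):
    r=vision.get_image(n); d[n]=r; cv2.imwrite(f"pics/{n}0.png",r["color"]); print(n,r["intrinsics"],np.round(r["world_to_cam"],4).tolist(),[k for k in r])
pickle.dump(d,open("d0.pkl","wb"))
print(telemetry.sense())
E
```

```text
pics
scene [[466.65524179   0.         274.00252036]
 [  0.         466.65524179 207.11169989]
 [  0.           0.           1.        ]] [[0.5193, 0.8544, -0.0182, -0.2948], [-0.4784, 0.3083, 0.8222, 0.2146], [0.7081, -0.4183, 0.5689, -1.8682], [0.0, 0.0, 0.0, 1.0]] ['color', 'intrinsics', 'world_to_cam']
top [[514.98635596   0.         273.89887147]
 [  0.         514.98635596 216.4368495 ]
 [  0.           0.           1.        ]] [[0.0132, -0.9999, 0.0008, -0.0048], [0.9837, 0.0132, 0.1794, -0.6314], [-0.1794, -0.0016, 0.9838, -1.4134], [0.0, 0.0, 0.0, 1.0]] ['color', 'intrinsics', 'world_to_cam']
wrist [[334.1896415    0.         278.21535581]
 [  0.         334.1896415  218.90927731]
 [  0.           0.           1.        ]] [[0.3985, 0.9172, -0.0016, -0.5241], [-0.8719, 0.3783, -0.3109, 0.0396], [-0.2846, 0.1253, 0.9504, -0.3925], [0.0, 0.0, 0.0, 1.0]] ['color', 'intrinsics', 'world_to_cam']
{'time_s': 0.15, 'qpos': array([ 1.01498524e+00,  3.42538355e-01,  1.52478178e+00,  4.78082344e-05,
        1.27542294e+00, -1.46012836e-01]), 'qd': array([ 0.00279186, -0.00247033, -0.00242216,  0.00070346, -0.00126474,
       -0.00012541]), 'tau': array([ 1.05519790e-03, -4.31469226e+01, -2.44351137e+01,  7.17379712e-02,
        5.36464399e-02, -8.15684689e-05]), 'position': array([0.20899546, 0.48130023, 0.24522275]), 'orientation': array([-2.19202735e-04,  2.03475187e-01,  9.79079934e-01, -5.32297368e-04]), 'contact_force': array([0.45325209, 0.39229443, 0.07842323]), 'moment': array([ 0.0006186 ,  0.03413242, -0.00932416]), 'grip_width': 1.0008078506987643}
```

View pics/top0.png

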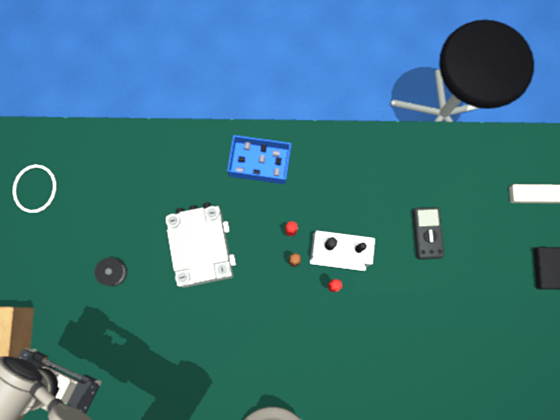

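View pics/scene0.png

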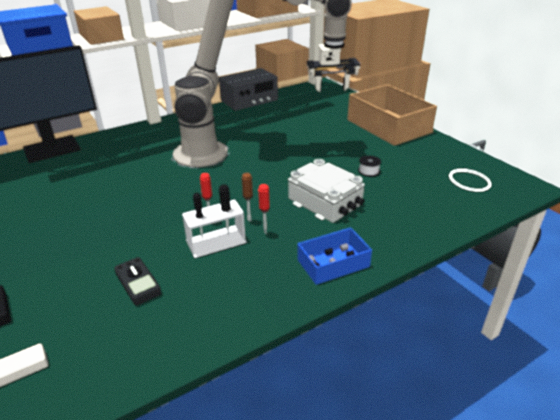

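```bash
cat > h.py <<'E'
from rig import robot, claw, planner, telemetry, vision, order
import cv2,numpy as np
from scipy.spatial.transform import Rotation as Ro
def ray(im,uv):
    K=im["intrinsics"];W=im["world_to_cam"];R=W[:3,:3];c=-R.T@W[:3,3]
    u,v=uv;d=np.array([(u-K[0,2])/K[0,0],-(v-K[1,2])/K[1,1],-1.]);return c,R.T@d
def p2w(im,uv,z):
    c,d=ray(im,uv);return c+d*(z-c[2])/d[2]
def proj(im,p):
    K=im["intrinsics"];W=im["world_to_cam"];q=W[:3,:3]@p+W[:3,3];return np.array([K[0,2]+K[0,0]*q[0]/-q[2],K[1,2]-K[1,1]*q[1]/-q[2]])
def down(yaw): # tool y axis (jaws) direction = yaw of tool x axis; z down
    R=Ro.from_euler('z',yaw)*Ro.from_euler('x',np.pi); q=R.as_quat(); return np.array([q[3],q[0],q[1],q[2]])
def snap(cam,name):
    im=vision.get_image(cam);import pickle;pickle.dump(im,open(f"pics/{name}.pkl","wb"));cv2.imwrite(f"pics/{name}.png",im["color"]);return im
E
python3 - <<'E'
from h import *
import pickle
d=pickle.load(open("d0.pkl","rb"))
s=telemetry.sense();q=s["orientation"];R=Ro.from_quat([q[1],q[2],q[3],q[0]])
W=d["wrist"]["world_to_cam"];c=-W[:3,:3].T@W[:3,3]
print("cam in tool",R.inv().apply(c-s["position"]), "axis",R.inv().apply(-W[2,:3]),"up",R.inv().apply(W[1,:3]),"toolyaw",R.as_matrix()[:,0])
t=d["top"]
for n,uv,z in [("unl",(222,269),.1),("f2",(183,278),.1),("f3",(173,221),.1),("f4",(212,213),.1),("flat",(331,243),.165),("cross",(361,247),.165),("r1",(291,228),.165),("br",(294,259),.165),("r2",(335,285),.165)]:
    print(n,np.round(p2w(t,uv,z),4))
c=t["color"];a=cv2.resize(c[195:300,155:385],None,fx=3.4,fy=3.4,interpolation=cv2.INTER_CUBIC);cv2.imwrite("pics/crop.png",a)
E
```

```text
cam in tool [ 8.43246364e-02 -1.16868327e-04 -1.39234660e-01] axis [-3.11140940e-01 -4.65303627e-04  9.50363667e-01] up [ 9.50363780e-01 -1.08795379e-04  3.11140923e-01] toolyaw [-9.17195600e-01  3.98437179e-01  2.12615386e-04]
unl [0.4764 0.1428 0.1   ]
f2 [0.4506 0.2477 0.1   ]
f3 [0.607  0.2824 0.1   ]
f4 [0.6309 0.1754 0.1   ]
flat [ 0.543 -0.147  0.165]
cross [ 0.5335 -0.2253  0.165 ]
r1 [ 0.5814 -0.0419  0.165 ]
br [ 0.4998 -0.0504  0.165 ]
r2 [ 0.434  -0.1565  0.165 ]
```

View pics/crop.png

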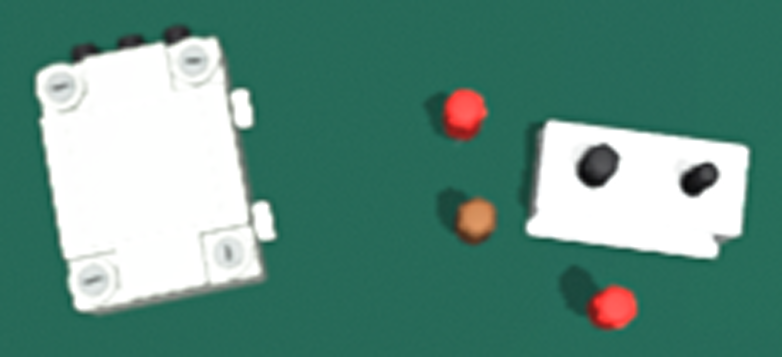

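```bash
python3 - <<'E'
from h import *
t0=telemetry.sense()["time_s"]
for p in([.476,.143,.24],[.543,-.147,.16]):
    print(p)
    for y in range(-180,180,30):
        try: q=planner.inverse_kinematics(p,down(np.radians(y)))
        except Exception as e: q=None
        print(y,None if q is None else np.round(q,2))
robot.movep([.476,.143,.27],down(np.radians(168)));robot.wait(.2);snap("wrist","encl")
print(telemetry.sense()["time_s"])
robot.movep([.543,-.147,.35],down(np.radians(168)));robot.wait(.2);snap("wrist","stand")
print(telemetry.sense()["time_s"])
a=cv2.imread("pics/encl.png");b=cv2.imread("pics/stand.png")
cv2.imwrite("pics/both.png",cv2.resize(np.hstack([a[60:400,130:430],b[40:380,130:430]]),(800,453)))
E
```

```text
[0.476, 0.143, 0.24]
-180 [ 0.14  0.3   1.61  0.    1.24 -1.43]
-150 [ 0.14  0.3   1.61  0.    1.24 -1.96]
-120 [ 0.14  0.3   1.61  0.    1.24 -2.48]
-90 [ 0.14  0.3   1.61  0.    1.24 -3.  ]
-60 [ 0.14  0.3   1.61 -0.    1.24  2.76]
-30 [ 0.14  0.3   1.61 -0.    1.24  2.23]
0 [ 0.14  0.3   1.61 -0.    1.24  1.71]
30 [ 0.14  0.3   1.61 -0.    1.24  1.18]
60 [ 0.14  0.3   1.61 -0.    1.24  0.66]
90 [ 0.14  0.3   1.61 -0.    1.24  0.14]
120 [ 0.14  0.3   1.61  0.    1.24 -0.39]
150 [ 0.14  0.3   1.61  0.    1.24 -0.91]
[0.543, -0.147, 0.16]
-180 [-0.4   0.49  1.54  0.    1.11 -1.97]
-150 [-0.4   0.49  1.54  0.    1.11 -2.5 ]
-120 [-0.4   0.49  1.54 -0.    1.11 -3.02]
-90 [-0.4   0.49  1.54 -0.    1.11  2.74]
-60 [-0.4   0.49  1.54 -0.    1.11  2.22]
-30 [-0.4   0.49  1.54 -0.    1.11  1.69]
0 [-0.4   0.49  1.54 -0.    1.11  1.17]
30 [-0.4   0.49  1.54 -0.    1.11  0.65]
60 [-0.4   0.49  1.54 -0.    1.11  0.12]
90 [-0.4   0.49  1.54  0.    1.11 -0.4 ]
120 [-0.4   0.49  1.54  0.    1.11 -0.92]
150 [-0.4   0.49  1.54  0.    1.11 -1.45]
1.9917
3.4167
```

View pics/both.png

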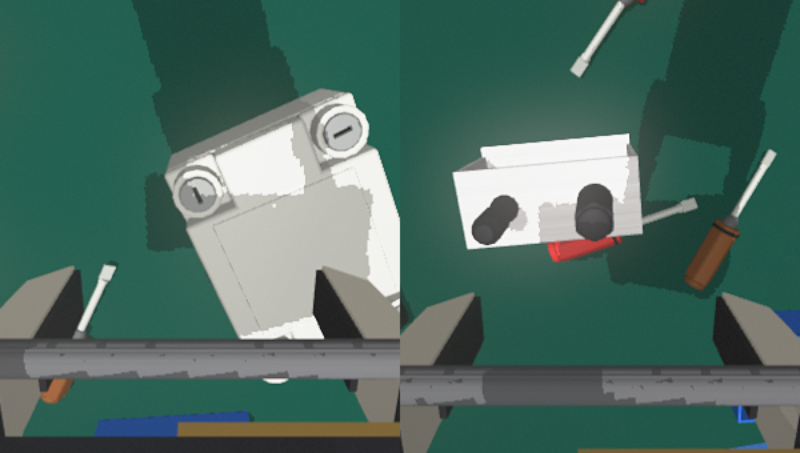

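```bash
python3 - <<'E'
from h import *
import pickle
s=snap("scene","s1");t=snap("top","t1");print(telemetry.sense()["position"],telemetry.sense()["contact_force"])
st=pickle.load(open("pics/stand.pkl","rb"));en=pickle.load(open("pics/encl.pkl","rb"))
for n,p in dict(r1=[.5814,-.0419],br=[.4998,-.0504],r2=[.434,-.1565],fl=[.543,-.147]).items():
    for z in(0,.165): 
        a=proj(st,np.array(p+[z]));b=proj(en,np.array(p+[z]));print(n,z,"stand crop",(a-[130,40])*1.333+[400,0],"encl crop",(b-[130,60])*1.333)
cv2.imwrite("pics/chk.png",np.hstack([cv2.resize(t["color"][180:320,150:400],(400,224)),cv2.resize(s["color"][130:270,150:400],(400,224))]))
E
```

```text
[ 0.54307003 -0.1463011   0.34998095] [0.45418171 0.13268328 0.14546595]
r1 0 stand crop [696.0985738  187.67127616] encl crop [ 42.89498735 296.73811172]
r1 0.165 stand crop [741.5833419  231.49547771] encl crop [-37.36478079 416.29457428]
br 0 stand crop [677.43829634 114.99319212] encl crop [  8.48544357 225.49257849]
br 0.165 stand crop [717.13874294 126.02198041] encl crop [-98.16504631 315.32804122]
r2 0 stand crop [565.75120581  72.19282627] encl crop [-121.36788925  183.30800024]
r2 0.165 stand crop [549.17405194  61.47225646] encl crop [-310.11982309  252.65066105]
fl 0 stand crop [596.65821622 173.44137427] encl crop [-67.34037774 282.87428615]
fl 0.165 stand crop [596.18557483 211.23842174] encl crop [-206.99420446  397.09098223]
```

View pics/chk.png

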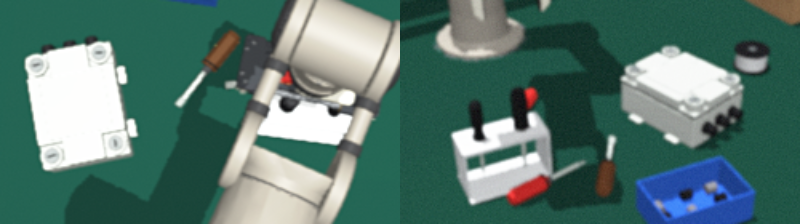

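```bash
python3 - <<'E'
from h import *
import pickle
st=pickle.load(open("pics/stand.pkl","rb"));en=pickle.load(open("pics/encl.pkl","rb"))
a=proj(st,np.array([.543,-.147,.17]));print(a)
x,y=252,165  # crop origin
c=st["color"][y:y+65,x:x+50]; c=np.clip(c.astype(float)*2.5,0,255).astype(np.uint8)
e=en["color"][180:235,250:305]
A=cv2.resize(c,None,fx=9,fy=9,interpolation=cv2.INTER_CUBIC)[:585];B=cv2.resize(e,(348,348),interpolation=cv2.INTER_CUBIC)
o=np.zeros((585,800,3),np.uint8);o[:,:450]=A;o[:348,452:]=B;cv2.imwrite("pics/z.png",o)
E
```

```text
[277.15996504 199.74875617]
```

View pics/z.png

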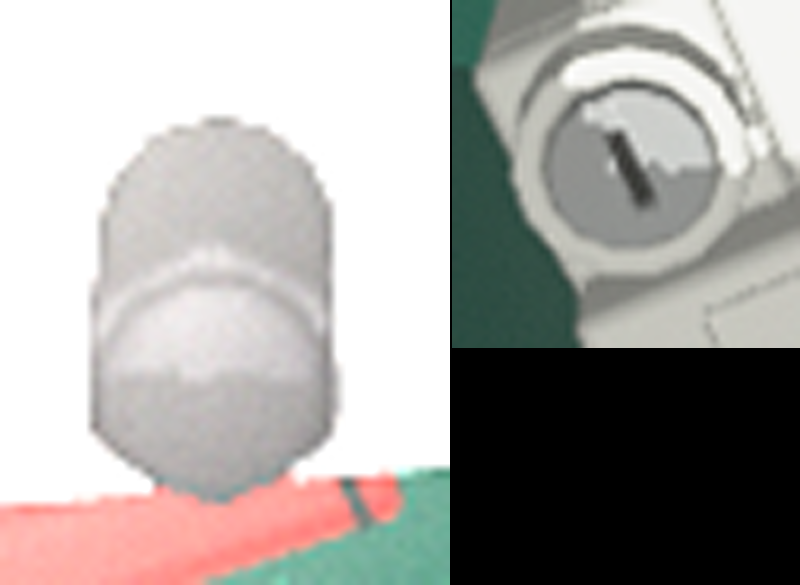

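```bash
python3 - <<'E'
from h import *
import pickle
st=pickle.load(open("pics/stand.pkl","rb"));en=pickle.load(open("pics/encl.pkl","rb"))
f=lambda u,v:(252+u/9-.5,165+v/9-.5)
g=lambda u,v:(250+(u-452)/6.327-.5,180+v/6.327-.5)
print("far top",p2w(st,f(220,500),.177),"near shoulder",p2w(st,f(218,116),.105))
print("left",p2w(st,f(92,400),.17),"right",p2w(st,f(336,400),.17),"left low",p2w(st,f(100,250),.115),"right",p2w(st,f(331,220),.115))
print("head",p2w(en,g(632,166),.1015),"slot",p2w(en,g(630,169),.1015))
a=p2w(en,g(612,132),.1015);b=p2w(en,g(648,205),.1015);print(np.degrees(np.arctan2(*(b-a)[1::-1])))
l=p2w(en,(387.3,159),.099);print("f2",l, "encl y dir->", np.degrees(np.arctan2(*(p2w(en,g(632,166),.1015)-l)[1::-1]))-90)
E
```

```text
far top [ 0.56113789 -0.15203895  0.177     ] near shoulder [ 0.53318036 -0.14684291  0.105     ]
left [ 0.54908172 -0.16399462  0.17      ] right [ 0.55464244 -0.13758723  0.17      ] left low [ 0.54509407 -0.16470067  0.115     ] right [ 0.54733167 -0.13508861  0.115     ]
head [0.478695   0.14259494 0.1015    ] slot [0.47909376 0.14220133 0.1015    ]
13.435692187270632
f2 [0.45640413 0.25044243 0.099     ] encl y dir-> -168.3220449829043
```

```bash
python3 - <<'E'
from h import *
def st(m):
    s=telemetry.sense();print(m,round(s["time_s"],2),np.round(s["position"],4),np.round(s["contact_force"],2),np.round(s["moment"],3),round(s["tau"][5],4),round(s["grip_width"]*92,1))
q=down(np.radians(173));p=np.array([.5465,-.150,.148])
claw.grip(.62)
robot.movep(p+[0,0,.075],q)
hit=robot.move_linear(p,q,max_speed=.08,force_limit=8);st(f"down {hit}")
claw.grip(0,35);robot.wait(.2);st("grip")
hit=robot.move_linear(p+[0,0,.14],q,max_speed=.12);robot.wait(.3);st("lift")
w=snap("wrist","lift");s=snap("scene","lifts")
a=w["color"];b=s["color"]
cv2.imwrite("pics/lc.png",np.hstack([cv2.resize(a[100:300,178:378],(500,500),interpolation=cv2.INTER_CUBIC),cv2.resize(b[120:270,170:260],(300,500))]))
E
```

```text
down False 5.94 [ 0.5468 -0.1501  0.1486] [-0.35  0.01  0.62] [ 0.049  0.05  -0.058] 0.0003 57.0
grip 6.72 [ 0.5465 -0.15    0.1481] [-0.56  0.36  0.84] [ 0.13   0.115 -0.011] 0.0068 27.8
lift 8.33 [ 0.5465 -0.15    0.2877] [-1.26  0.31 -2.39] [0.044 0.016 0.035] 0.001 28.1
```

View pics/lc.png

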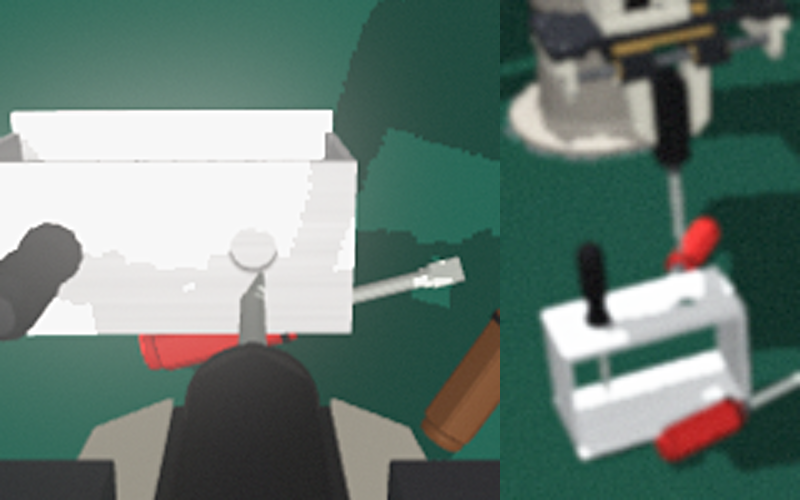

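```bash
python3 - <<'E'
from h import *
import pickle
w=pickle.load(open("pics/lift.pkl","rb"))
c=np.array([.5465,-.150,.1547])
f=16
A=cv2.resize(w["color"][190:235,260:300],None,fx=f,fy=f,interpolation=cv2.INTER_CUBIC)[:590]
out=[A.copy()]
for y,col in((83,(0,0,255)),(143,(255,0,0)),(23,(0,200,0))):
    u=np.array([np.cos(np.radians(y)),np.sin(np.radians(y)),0])
    P=[proj(w,c+s*.006*u) for s in(-1,1)]; P=[tuple(int(v) for v in (p-[260,190]+.5)*f) for p in P];print(y,P)
    cv2.line(A,*P,col,1)
cv2.imwrite("pics/tip.png",A)
E
```

```text
83 [(192, 388), (417, 388)]
143 [(248, 480), (361, 294)]
23 [(247, 294), (360, 480)]
```

View pics/tip.png

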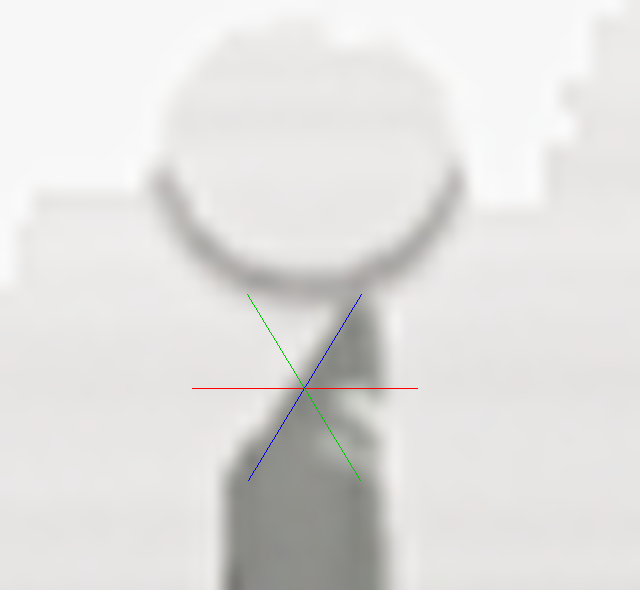

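```bash
cat >> h.py <<'E'
def st(m):
    s=telemetry.sense();print(m,round(s["time_s"],2),np.round(s["position"],4),np.round(s["contact_force"],2),np.round(s["moment"],3),round(s["tau"][5],4),round(s["grip_width"]*92,1))
E
python3 - <<'E'
from h import *
q=down(np.radians(-137.5))
robot.movep([.478,.1425,.2345+.03],q);robot.wait(.4);st("hover")
w=snap("wrist","hov")
c=np.array([.479,.1423,.1015]);y0=proj(w,c)-[25,22];x0,y0=int(y0[0]),int(y0[1]);f=14
A=cv2.resize(w["color"][y0:y0+42,x0:x0+55],None,fx=f,fy=f,interpolation=cv2.INTER_CUBIC)
th=np.radians(12.5);u=np.array([np.cos(th),np.sin(th),0]);v=np.array([-u[1],u[0],0])
def L(pts,col):
    P=[tuple(int(k) for k in (proj(w,p)-[x0,y0]+.5)*f) for p in pts];print(P);cv2.polylines(A,[np.array(P)],True,col,1)
L([c+a*.00675*u+b*.00175*v for a,b in((-1,-1),(-1,1),(1,1),(1,-1))],(0,0,255))
t=np.array([.478,.1425,.2345+.03-.133]);L([t+a*.006*u+b*.001*v for a,b in((-1,-1),(-1,1),(1,1),(1,-1))],(255,0,0))
print(x0,y0);cv2.imwrite("pics/hovz.png",A)
E
```

```text
hover 9.99 [0.4782 0.1421 0.2644] [ 0.33 -0.02 -1.62] [0.101 0.005 0.049] 0.0018 28.2
[(390, 222), (436, 248), (335, 416), (290, 391)]
[(411, 354), (439, 370), (341, 533), (313, 517)]
253 183
```

View pics/hovz.png

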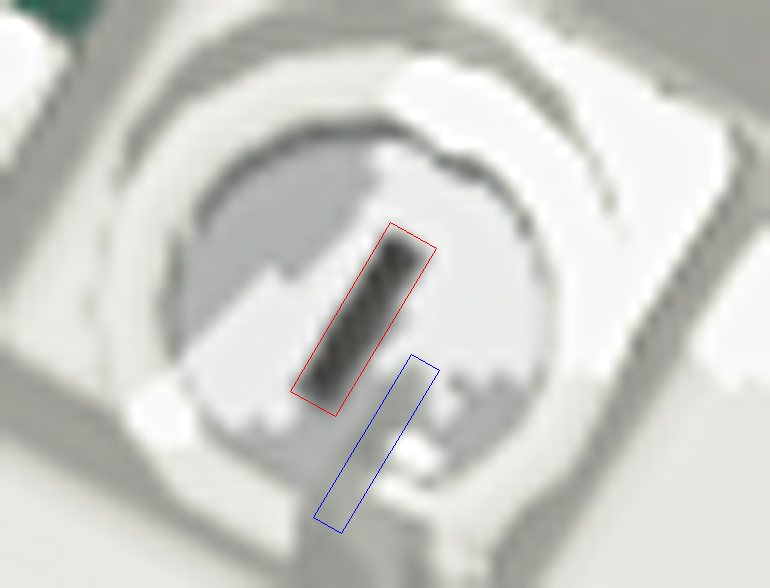

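```bash
python3 - <<'E'
from h import *
import pickle
w=pickle.load(open("pics/hov.pkl","rb"))
g=w["color"].min(2).astype(float);x0,y0=253,183
sub=g[y0+14:y0+32,x0+18:x0+34]; print(sub.min(),np.median(sub))
wt=np.clip(150-sub,0,None);wt[sub>135]=0
yy,xx=np.mgrid[y0+14:y0+32,x0+18:x0+34]
n,lab,s_,_=cv2.connectedComponentsWithStats((sub<125).astype(np.uint8));k=1+np.argmax(s_[1:,4]);print(s_)
m=lab==k;P=np.array([p2w(w,(x,y),.1015)[:2] for x,y in zip(xx[m],yy[m])]);wt=wt[m]
c=np.average(P,axis=0,weights=wt);C=np.cov(P.T,aweights=wt);e,V=np.linalg.eigh(C);print(c,np.degrees(np.arctan2(V[1,1],V[0,1])),np.sqrt(12*e))
q=down(np.radians(-137.5))
tgt=[.479,.1425]
robot.move_linear([*tgt,.133+.1015+.003],q,max_speed=.05);robot.wait(.4);st("near")
w=snap("wrist","near");x0,y0=253,183
c=proj(w,np.array([.479,.1425,.1015]));x0,y0=int(c[0])-25,int(c[1])-22
cv2.imwrite("pics/nearz.png",cv2.resize(w["color"][y0:y0+42,x0:x0+55],None,fx=14,fy=14,interpolation=cv2.INTER_CUBIC));print(x0,y0,(c-[x0,y0]+.5)*14)
E
```

```text
66.0 191.0
[[  0   0  16  18 252]
 [  4   3   8  12  36]]
[0.47917086 0.14219867] -166.19260909141775 [0.00245379 0.01212326]
near 11.13 [0.479  0.1425 0.2376] [ 0.48  0.45 -2.14] [ 0.102  0.018 -0.039] 0.0008 28.1
253 190 [369.60005431 327.64915049]
```

View pics/nearz.png

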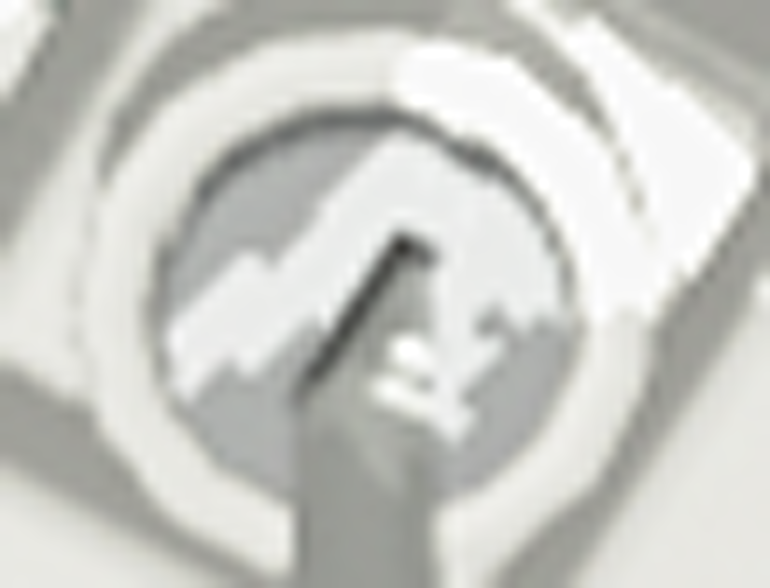

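```bash
python3 - <<'E'
from h import *
q=down(np.radians(-136.5))
robot.move_linear([.4791,.1423,.2375],q,max_speed=.02);robot.wait(.2);st("near")
h=robot.move_linear([.4791,.1423,.2285],q,max_speed=.012,force_limit=3);st(f"down {h}")
robot.wait(.3);st("")
E
```

```text
near 11.63 [0.4791 0.1423 0.2375] [ 0.26 -0.09 -2.48] [0.111 0.062 0.011] 0.0022 27.9
down True 12.32 [0.4789 0.1423 0.2287] [1.28 0.57 2.82] [ 0.108 -0.054  0.025] 0.0008 28.1
 12.62 [0.4789 0.1422 0.2283] [ 0.94 -0.38  2.62] [ 0.086 -0.354  0.004] 0.0006 28.2
```

```bash
python3 - <<'E'
from h import *
q=down(np.radians(-136.5))
for z in(.2260,.2240,.2228):
    h=robot.move_linear([.4791,.1423,z],q,max_speed=.015,force_limit=7);robot.wait(.2);st(f"{z} {h}")
F=[];
for i in range(10):
    s=telemetry.sense();F.append([*s["contact_force"],*s["moment"],s["tau"][5]]);robot.wait(.02)
print(np.round(np.mean(F,0),3),np.round(np.std(F,0),3))
E
```

```text
0.226 False 13.12 [0.479  0.1423 0.2261] [ 0.14 -0.31  4.05] [ 0.043  0.125 -0.005] 0.001 28.3
0.224 False 13.6 [0.4791 0.1423 0.2243] [-0.79 -0.59  6.71] [ 0.031  0.23  -0.004] 0.001 27.9
0.2228 False 14.05 [0.4791 0.1423 0.2232] [-0.93 -0.05  7.6 ] [0.054 0.341 0.03 ] 0.0011 27.9
[-8.620e-01 -1.250e-01  7.346e+00  4.800e-02  3.440e-01  0.000e+00
  1.000e-03] [0.421 0.359 0.338 0.033 0.028 0.032 0.   ]
```

```bash
cat >> h.py <<'E'
P=[.4791,.1423,.2221]
def meas(n=8):
    F=[]
    for i in range(n):
        s=telemetry.sense();F.append([*s["contact_force"],s["moment"][2],s["tau"][5],s["qpos"][5]]);robot.wait(.012)
    return np.mean(F,0)
E
python3 - <<'E'
from h import *
robot.move_linear(P,down(np.radians(-136.5)),max_speed=.015);robot.wait(.2);print(np.round(meas(),4))
for a in [2,4,6,8,10,13,16,20,25,30,35,40,45,50,55,60,65,70]:
    robot.move_linear(P,down(np.radians(-136.5-a)),max_speed=.05);robot.wait(.1)
    m=meas();print(a,np.round(m,4))
    if abs(m[3])>.13 or m[2]>11: print("ABORT");break
st("")
E
```

```text
[-1.1622e+00 -1.3810e-01  8.0695e+00  9.0000e-03  1.1000e-03 -2.1948e+00]
2 [-1.028   0.0843  8.2982  0.0186  0.0155 -2.1599]
4 [-9.7070e-01 -1.3560e-01  7.6558e+00  6.1000e-03  1.9000e-02 -2.1250e+00]
6 [-0.8663 -0.1395  7.9391  0.0103  0.0171 -2.0901]
8 [-0.5561  0.1294  8.0966  0.0206  0.0228 -2.0552]
10 [-0.8461  0.093   8.0858  0.0156  0.0291 -2.0203]
13 [-1.0724  0.0506  7.9131  0.032   0.0288 -1.9679]
16 [-1.0224  0.0326  8.076   0.0162  0.0293 -1.9155]
20 [-0.771   0.2364  8.0414  0.0104  0.029  -1.8457]
25 [-0.9055 -0.5772  8.0924  0.0373  0.0284 -1.7585]
30 [-0.8556 -0.1666  8.1952  0.0395  0.0292 -1.6712]
35 [-1.1356 -0.3231  8.036   0.0246  0.0301 -1.5839]
40 [-0.6226 -0.1437  7.8656  0.0248  0.0309 -1.4967]
45 [-1.0373 -0.2959  8.114   0.0167  0.0317 -1.4094]
50 [-1.2864 -0.658   8.0356  0.0235  0.0325 -1.3221]
55 [-1.0408 -0.2142  8.2104  0.0291  0.0334 -1.2349]
60 [-0.9253 -0.6674  8.1914  0.0284  0.0338 -1.1476]
65 [-1.2044 -0.4737  7.9746  0.0506  0.0347 -1.0603]
70 [-1.4501 -0.201   8.4159  0.0209  0.0356 -0.9731]
 22.23 [0.4791 0.1422 0.2226] [-1.29 -0.78  7.99] [-0.155  0.266  0.039] 0.0322 28.0
```

```bash
python3 - <<'E'
from h import *
base=None;hist=[]
a=70
while a<106:
    a+= 1.0 if a<76 else 0.4
    robot.move_linear(P,down(np.radians(-136.5-a)),max_speed=.02);robot.wait(.05)
    m=meas(4);hist.append(m[4])
    b=np.median(hist[:12]) 
    if m[4]>b+.008 or int(a*10)%20==0: print(round(a,1),np.round(m[2:],4))
    if m[4]>b+.050: print("STOP",a,b);break
open("a.txt","w").write(str(a));st("")
E
```

```text
72.0 [ 8.1584  0.0405  0.0467 -0.9382]
74.0 [ 7.7203  0.0295  0.047  -0.9033]
76.0 [ 7.9408  0.0383  0.0474 -0.8684]
78.0 [ 7.9508  0.0316  0.0452 -0.8335]
80.0 [ 7.9186  0.0423  0.0455 -0.7986]
82.0 [ 8.1856  0.0513  0.0459 -0.7637]
84.0 [ 8.3691  0.0365  0.0462 -0.7287]
86.0 [ 8.2207  0.0421  0.0466 -0.6939]
88.0 [ 8.1141  0.0315  0.0469 -0.6589]
90.0 [ 8.092   0.0626  0.0473 -0.624 ]
92.0 [ 8.0046  0.0576  0.0532 -0.5891]
92.4 [ 8.0332  0.0638  0.0575 -0.5822]
92.8 [ 7.8549  0.0784  0.0619 -0.5752]
93.2 [ 8.2193  0.0589  0.065  -0.5682]
93.6 [ 7.6141  0.0807  0.0677 -0.5612]
94.0 [ 7.9038  0.0891  0.0735 -0.5543]
94.4 [ 8.0055  0.0718  0.0769 -0.5473]
94.8 [ 7.8858  0.0748  0.0828 -0.5403]
95.2 [ 8.1578  0.0461  0.0866 -0.5333]
95.6 [ 8.0692  0.1105  0.0929 -0.5264]
96.0 [ 7.8701  0.0941  0.0971 -0.5194]
STOP 96.00000000000028 0.04573328071273863
 40.9 [0.4789 0.1423 0.2225] [-1.31  0.57  8.25] [-0.13   0.436  0.031] 0.0957 28.5
```

```bash
python3 - <<'E'
from h import *
q=down(np.radians(-136.5-96));q2=down(np.radians(-136.5-92))
robot.move_linear([P[0],P[1],.2250],q,max_speed=.02);robot.wait(.1);st("up1")
robot.move_linear([P[0],P[1],.2272],q,max_speed=.02);robot.wait(.1);st("up2")
robot.move_linear([P[0],P[1],.2272],q2,max_speed=.05);robot.wait(.1);st("relieved")
robot.move_linear([P[0],P[1],.2345],q2,max_speed=.03);st("out")
robot.move_linear([P[0],P[1],.2645],q2,max_speed=.1);robot.wait(.2);st("out")
w=snap("wrist","lock")
c=proj(w,np.array([.479,.1425,.1015]));x0,y0=int(c[0])-55,int(c[1])-50
cv2.imwrite("pics/lockz.png",cv2.resize(w["color"][y0:y0+90,x0:x0+120],None,fx=6,fy=6,interpolation=cv2.INTER_CUBIC));print(x0,y0,(c-[x0,y0]+.5)*6)
E
```

```text
up1 41.29 [0.4789 0.1423 0.2253] [-1.26 -0.74  7.27] [-0.155  0.385  0.141] 0.0917 28.0
up2 41.65 [0.4789 0.1423 0.227 ] [-1.09  0.04  1.39] [-0.037  0.22   0.053] 0.0722 28.4
relieved 42.0 [0.4789 0.1423 0.227 ] [-1.09 -0.13  1.87] [-0.118  0.284  0.089] 0.0123 27.9
out 42.39 [0.4791 0.1423 0.2346] [-0.47  0.04 -1.66] [-0.005  0.015  0.001] 0.0055 27.8
out 43.04 [0.4787 0.1423 0.2637] [-0.41  0.11 -2.41] [-0.095 -0.018  0.038] 0.0011 27.8
223 154 [337.50947943 305.25214487]
```

View pics/lockz.png

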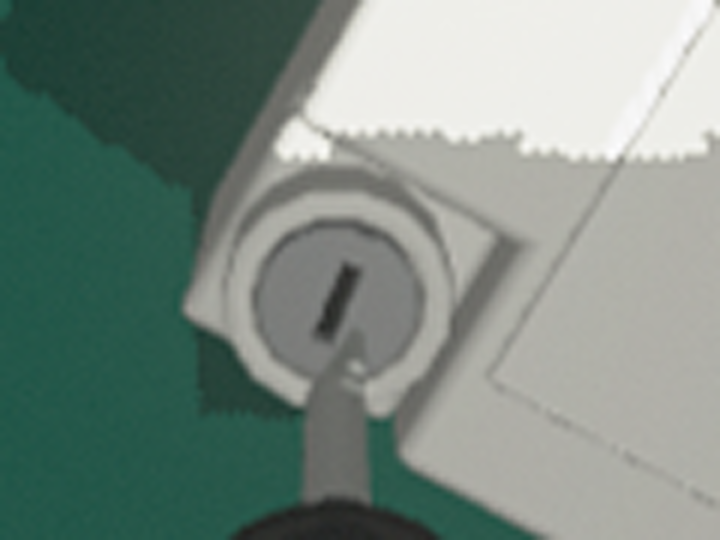

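```bash
python3 - <<'E'
from h import *
q2=down(np.radians(-136.5-92))
robot.move_linear([P[0],P[1],.2360],q2,max_speed=.1);robot.wait(.2);m=meas();print(np.round(m,3))
for z in np.arange(.2300,.2255,-.0005):
    robot.move_linear([P[0],P[1],z],q2,max_speed=.04);robot.wait(.05);m2=meas(6);print(round(z,4),round(telemetry.sense()["position"][2],4),np.round(m2,3))
    if m2[2]-m[2]>2.5: break
st("")
E
```

```text
[-6.20e-02  8.00e-02 -1.83e+00 -8.00e-03  1.00e-03 -5.89e-01]
0.23 0.2307 [ 7.14e-01  6.35e-01  4.20e+00 -2.00e-02 -1.00e-03 -5.89e-01]
 44.19 [0.4797 0.1424 0.2307] [0.14 0.54 3.75] [ 0.076 -0.305 -0.013] -0.0012 28.3
```

```bash
python3 - <<'E'
from h import *
import pickle
q2=down(np.radians(-136.5-92))
robot.move_linear([P[0],P[1],.2645],q2,max_speed=.1);robot.wait(.3);st("up")
snap("wrist","lock2")
def slot(name,c0,z):
    w=pickle.load(open(f"pics/{name}.pkl","rb"));g=w["color"].min(2).astype(float);u,v=np.round(proj(w,np.array(c0))).astype(int)
    y0,x0=v-10,u-9;sub=g[y0:y0+20,x0:x0+18];thr=.65*np.median(sub)
    n,lab,s_,cc=cv2.connectedComponentsWithStats((sub<thr).astype(np.uint8));k=1+np.argmin([np.hypot(*(cc[i]-[9,10]))-.2*s_[i,4] for i in range(1,n)]);m=lab==k
    yy,xx=np.mgrid[y0:y0+20,x0:x0+18];wt=(thr*1.15-sub)[m]
    Q=np.array([p2w(w,(x,y),z)[:2] for x,y in zip(xx[m],yy[m])]);c=np.average(Q,axis=0,weights=wt);C=np.cov(Q.T,aweights=wt);e,V=np.linalg.eigh(C)
    print(name,z,s_[k],np.round(c,4),np.degrees(np.arctan2(V[1,1],V[0,1]))%180,np.sqrt(12*e))
for z in(.1015,.099):
    for n in("encl","hov","lock","lock2"): slot(n,[.479,.1423,.1],z)
    slot("encl",[.4564,.2504,.099],z)
E
```

```text
up 44.98 [0.4788 0.1423 0.2639] [ 0.73  0.   -1.1 ] [ 0.046 -0.034 -0.024] 0.0008 28.0
encl 0.1015 [ 6  5  7 11 31] [0.4793 0.1423] 14.134474845228084 [0.00234156 0.0114328 ]
hov 0.1015 [ 6  5  8 12 36] [0.4792 0.1422] 13.75276591846685 [0.00242011 0.01207759]
lock 0.1015 [ 6  4  7 13 38] [0.4787 0.1428] 110.18932456591702 [0.00261008 0.0115944 ]
lock2 0.1015 [ 7  4  7 12 39] [0.4786 0.1429] 110.29226861054727 [0.00262933 0.01189743]
encl 0.1015 [ 2  6 14  9 46] [0.4555 0.2492] 106.25102421572083 [0.00246891 0.0129281 ]
encl 0.099 [ 6  5  7 11 31] [0.48   0.1421] 14.134474845227999 [0.00236057 0.01152565]
hov 0.099 [ 6  5  8 12 36] [0.4797 0.1427] 13.752765918466821 [0.00244012 0.01217747]
lock 0.099 [ 6  4  7 13 38] [0.4791 0.1422] 110.18932456591689 [0.00263172 0.01169049]
lock2 0.099 [ 7  4  7 12 39] [0.479  0.1424] 110.29226861054725 [0.00265111 0.01199597]
encl 0.099 [ 2  6 14  9 46] [0.456  0.2499] 106.25102421572083 [0.00248896 0.0130331 ]
```

```bash
python3 - <<'E'
from h import *
q2=down(np.radians(-219.8))
robot.move_linear([P[0],P[1],.2360],q2,max_speed=.1);robot.wait(.2);m=meas();print(np.round(m,3))
h=robot.move_linear([P[0],P[1],.2262],q2,max_speed=.015,force_limit=2.5);st(f"probe {h}")
robot.move_linear([P[0],P[1],.29],q2,max_speed=.15);st("up")
E
```

```text
[ 0.06  -0.009 -1.708  0.012  0.013 -0.74 ]
probe True 46.32 [0.479  0.1423 0.2268] [-0.37 -0.16  5.2 ] [-0.012  0.003  0.001] 0.0008 28.3
up 46.89 [0.4786 0.1422 0.289 ] [ 0.11  1.5  -1.96] [-0.022 -0.005 -0.003] 0.0014 28.1
```

```bash
python3 - <<'E'
from h import *
q=down(np.radians(173))
robot.movep([.5465,-.150,.29],q);robot.wait(.3);st("above")
h=robot.move_linear([.5465,-.150,.165],q,max_speed=.1,force_limit=6);st(f"in {h}")
if not h:
    h=robot.move_linear([.5465,-.150,.1465],q,max_speed=.02,force_limit=4);st(f"seat {h}")
    claw.grip(.62);robot.wait(.2);st("open")
    robot.move_linear([.5465,-.150,.27],q,max_speed=.15);robot.wait(.5);st("clear")
s=snap("scene","end");w=snap("wrist","endw");snap("top","endt")
cv2.imwrite("pics/endz.png",np.hstack([cv2.resize(s["color"][130:270,170:400],(493,300)),cv2.resize(w["color"][100:300,140:340],(300,300))]))
E
```

```text
above 48.34 [ 0.5466 -0.1491  0.2902] [-0.81 -0.45 -2.18] [0.02  0.005 0.008] 0.006 28.2
in False 49.74 [ 0.5469 -0.1501  0.1656] [ 0.45  0.79 -2.39] [ 0.033 -0.01   0.023] 0.001 28.0
seat True 50.52 [ 0.5464 -0.1499  0.1481] [0.18 0.81 3.82] [ 0.017 -0.003 -0.064] -0.0013 28.2
open 51.41 [ 0.5457 -0.1496  0.1472] [0.3  0.45 0.93] [-0.037 -0.005 -0.017] 0.0002 57.6
clear 52.88 [ 0.5465 -0.15    0.2699] [ 0.24 -0.09 -0.09] [ 0.045 -0.017 -0.039] -0.0 56.6
```

View pics/endz.png

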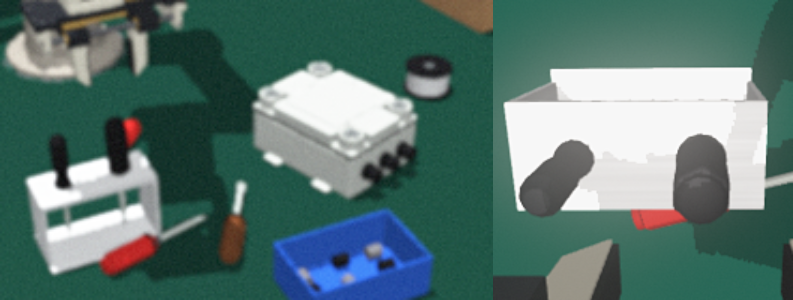

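The driver is upright in its hole, the shoulder is seated, and the gripper is clear. I'm handing in.

```bash
python3 -c "
from rig import order;order.close_job()"
```

```text
the job is handed in; nothing more can be done
```

The fastener is turned and locked, and the flat-blade driver is back upright in its own hole. I handed the job in at about 53 s on the robot clock.

- **Turning:** I pressed the fastener in about 6 mm, with about 10 N on the blade. I turned it clockwise against 0.03–0.047 N m until the wrist torque was about 0.051 N m above turning, then lifted straight out.
- **Locked check:** The camera puts the slot about 84° from where it started. Its image position fits a face height of 99 mm, not 101.5 mm. A light probe into the slot met its floor about 2 mm lower than before, as expected for the 2.5 mm locked seat.
- **Check that went wrong:** My first probe was about 9° out of line with the slot and landed on the head with about 6 N. That is below the roughly 6.5 N spring force there. A picture taken afterwards showed the slot unmoved.
- **Driver return:** The shoulder met the stand at the same height it was gripped at. The last picture shows the driver upright and the gripper clear.
- **Fallen look-alikes:** The red and brown drivers stood upright in the first pictures but now lie on the bench. The brown one was already down by the first wrist view, at about 2 s. The tool had not been near them and I felt no contact, so they seem to have toppled on their own. I did not see them fall, and I left them where they lay.

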